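# Stepped stack of gem trays

## Task

Build a zigzag display stack on the wooden tray that has the upright label holder at one end, without shifting that tray. Lay the other four-cup tray flat on it, in line with it lengthwise but stepped away from the label holder, so that just the one end cup beside the holder stays uncovered; then lay the tray with the single long well on top, stepped back the other way so that it stands directly above the bottom tray. Leave the short three-cup tray where it is.

Things in the scene. Friction and masses are not known exactly. Their poses are not given: they have to be found in the camera images.
- bottom_tray: Light-wood tray, 150 x 56 x 28 mm, 0.9 kg, loose on the table: four 27 mm cups in a row, 6 mm ribs, flat rim (sides 11, ends 12 mm thick); the first rib's middle is 42 mm from the end. A steel label holder (44 mm wide, 5 thick) stands 12 mm above the rim on the +x end. Origin: centre of underside; x along the length to the label holder, y across, z up.
- cup_tray_center (a point): Loose light-wood tray, 150 x 56 x 28 mm, 0.2 kg, flat underside and flat rim (sides 11 mm, ends 12 mm thick), four cups like the bottom tray's but no label holder; middle of the stack. Point: tray's centre, 14 mm above its underside; x along the length (ends alike), y across the width, z up. Take it across its width at mid-length.
- long_well_tray_center (a point): Loose light-wood tray, 150 x 56 x 28 mm, 0.2 kg, flat underside and flat rim (sides 11 mm, ends 12 mm thick), one long undivided well; top of the stack. Point: tray's centre, 14 mm above its underside; x along the length (ends alike), y across the width, z up. Take it across its width at mid-length.
- short_tray_center (a point): Short light-wood tray, 117 x 56 x 28 mm, three cups; not part of the stack, to be left alone. Point: its centre, 14 mm above its underside; x along the length, z up.

How it is judged:
By the outcome, as a careful person would: the job done as asked, in the order asked, and still so for the second after the job is handed in, with the robot touching nothing.
It also fails if it takes over 61 s, if anything falls off the work surface, if the arm or the gripper's body presses on something with over 40 N, if the wrist force passes 120 N, or if a joint passes its speed limit or range.

## Robot

A 6-joint arm with a two-finger parallel gripper is mounted at the origin on a cart in front of the work surface, level with it; the furniture and walls round the work are solid. World frame = base frame: x ahead of the robot, y to its left, z up, the work surface at z = 0. Lengths are in m, angles in rad, forces in N, time in s.
With the tool pointing down it reaches from about 0.425 to 0.95 m from the base axis. Payload 14.7 kg.
Tool frame: the origin (TCP) lies midway between the tips of the shut fingers; the grasp point (between the pads) lies 19 mm behind it; z points along the fingers, x is the direction in which the jaws open and shut, and the axes are right-handed (so a half turn about z gives the same grasp; the last joint's range is limited). The gripper opens to 85 mm and grips with 20 to 120 N. Pads are 22 mm wide; open, the fingers measure 114 mm over their backs; the gripper's body (76 mm by 85 mm) begins 54 mm behind the grasp point. The pads swing forward as they close: fully open they stand 13 mm farther back than shut.
Start: joints at [-1.294, 0.48, 1.596, -0, 1.065, -0.047], TCP at [0.207, -0.616, 0.231] pointing down, gripper open.
Joint ranges: [-2.75, 2.75], [-0.82, 2.05], [0.23, 2.67], [-1.56, 4.7], [0.09, 2.69], [-2.92, 2.92]. Speed limits (rad/s): [1.89, 1.89, 2.39, 3.01, 3.01, 3.01].

## Interface

Orientations are given as [roll, pitch, yaw] about the fixed x, y, z axes, in that order (R = Rz(yaw) Ry(pitch) Rx(roll)).
In Python, from plant import manip gives the robot as it stands.
- The arm moves only by the tool play_rows, never from a script. Its argument "motion" is a list that holds one entry, the list of rows, each a list of 7 numbers: the shift along the tool's x, y, z in units of 0.15 m (1.0 is 0.15 m), then the turn, a rotation vector about the tool's x, y, z in units of 90 degrees (1.0 is 90 degrees), then the closure, from -1 (fully open) to 1 (shut). In form: [[[x, y, z, ax, ay, az, claw], ...]]. A call has 1 to 20 rows; each row is the pose to reach, as a shift and turn from the pose commanded when the call began, along the tool's axes at that moment; what a row does not reach only later rows make up. A row lasts 1/10 s, in which the tool goes at most 50 mm and 8.59 degrees, less where a joint would pass 70% of its speed; a pose out of reach is approached as far as the arm can. A call with a number of a shift or a turn outside -1 to 1 is refused whole. A call with a gripper value outside its range is refused whole. The fingers move at their own pace and stop on an object; "grip_force" is the grip in N (left out, the last holds). Time passes only in rows, so rows that repeat a pose let the fingers close. It gives the time, the measured TCP pose, the force and the opening at its end, in the units of the state.
- manip.read_state(): the state, without advancing time (a new reading comes with each control period).
- manip.camera(name): name is "scene" or "side" or "wrist"; returns a dict with "image" (384x512x3 uint8, blue, green, red), "mtx" (3x3 intrinsics, pixels), "k1" (the pictures are not rectified: a ray, as slopes to the right and down, at radius r is drawn at 1 + k1 r^2 times it, then the intrinsics apply), "origin" and "attitude" of the camera in the world. Camera axes: x right, y up, looking along -z (the intrinsics and any distortion apply to the point x, -y, -z); pixel columns grow to the right and rows downward; lengths in m; the calibration is good to about 2 mm. A picture is of the moment at which its call begins. There is no depth.
- manip.job_done(): hands the job in, once; it reports no verdict.
The state is a dict: "clock": time; "joint_positions": joint angles; "qvel": joint speeds; "tau": joint torques, N m; "eef_pos": TCP position; "ee_rot": TCP orientation; "force": force on the tool from outside, world axes, zero at the start; "torque": the same for the moment, N m; "width": finger opening in m.
Only numpy, scipy, OpenCV 4.12 (cv2) and the standard library are available. Lean on these libraries where they do the work, as an engineer would, in place of code of your own. Each camera call takes 0.05 s, during which the arm holds its last target. There are 200 camera calls.

## Working session

There is one attempt and no reset: what is moved stays moved. The work goes in short steps, Python scripts to look and compute and a tool call to move; the robot and the scene stay as the last step left them, time stands still between calls to the robot, and variables do not carry over. Pictures are saved under pics/ and viewed, on a budget of 10 in all, crops included, one or two more only if the job needs it, and the job is handed in when it is done.

Besides the shell and the picture viewer there is one more tool, called after "Emit:" as a command line: name --argument value ..., lists and objects as JSON in quotes. play_rows: Moves the arm, as the interface text tells. Its arguments: {"type":"object","properties":{"motion":{"type":"array","items":{"type":"array","items":{"type":"array","items":{"type":"number","minimum":-1,"maximum":1}}}},"grip_force":{"type":"number"}},"required":["motion"]}

```bash
ls; mkdir -p pics; cat > h.py <<'E'
import numpy as np, cv2
from plant import manip
from scipy.spatial.transform import Rotation as R
def att(c):
    a=np.array(c["attitude"],float)
    if a.shape==(3,3): return a
    return R.from_euler('xyz',a).as_matrix() if a.size==3 else R.from_quat(a).as_matrix()
def ray(c,uv):
    K=np.array(c["mtx"]);d=np.array([(uv[0]-K[0,2])/K[0,0],(uv[1]-K[1,2])/K[1,1]]);u=d.copy()
    for _ in range(20): u=d/(1+c["k1"]*(u@u))
    return att(c)@np.array([u[0],-u[1],-1.])
def hit(c,uv,z):
    d=ray(c,uv);o=np.array(c["origin"]);return o+d*(z-o[2])/d[2]
def proj(c,p):
    q=att(c).T@(np.array(p)-np.array(c["origin"]));u=np.array([q[0],-q[1]])/-q[2];u=u*(1+c["k1"]*(u@u))
    K=np.array(c["mtx"]);return np.array([K[0,0]*u[0]+K[0,2],K[1,1]*u[1]+K[1,2]])
E
python3 - <<'E'
from h import *
import pickle
print(manip.read_state())
cs={n:manip.camera(n) for n in("scene","side","wrist")}
pickle.dump(cs,open("c0.pkl","wb"))
for n,c in cs.items(): print(n,c["origin"],c["attitude"],c["mtx"],c["k1"]); cv2.imwrite(f"pics/{n}0.png",c["image"])
E
```

```text
pics
{'clock': 0.0, 'joint_positions': array([-1.29363852e+00,  4.80836448e-01,  1.59689356e+00, -1.76981509e-06,
        1.06510104e+00, -4.66030021e-02]), 'qvel': array([-0.00070692,  0.0002883 , -0.00119033,  0.00050555,  0.00098091,
        0.00022869]), 'tau': array([-6.23062551e-04, -9.50650835e+01, -4.30189955e+01, -4.19327898e-04,
        1.20047067e-02, -1.25253573e-04]), 'eef_pos': array([ 0.20668783, -0.61581285,  0.23066207]), 'ee_rot': array([-3.14153651e+00,  1.23711925e-03, -1.24703462e+00]), 'force': array([ 0.0415233 , -0.4828559 , -0.24318996]), 'torque': array([ 0.04493935, -0.01365715,  0.04284368]), 'width': 0.08527650105152125}
scene [0.14673657 0.86700751 0.72669195] [ 0.91654352  0.01157645 -2.71047864] [[437.67455527   0.         253.79725145]
 [  0.         437.67455527 188.23821869]
 [  0.           0.           1.        ]] -0.0708905387672863
side [0.28354121 0.72216035 0.58546022] [ 0.92806211  0.00511943 -2.76349189] [[431.94777576   0.         255.42004552]
 [  0.         431.94777576 195.92578842]
 [  0.           0.           1.        ]] 0.04777832754617144
wrist [ 0.27910038 -0.59356944  0.37341287] [-0.29798924  0.0014927  -1.24787141] [[276.14378006   0.         254.20901261]
 [  0.         276.14378006 193.11619048]
 [  0.           0.           1.        ]] -0.04110241515736109
```

View pics/scene0.png

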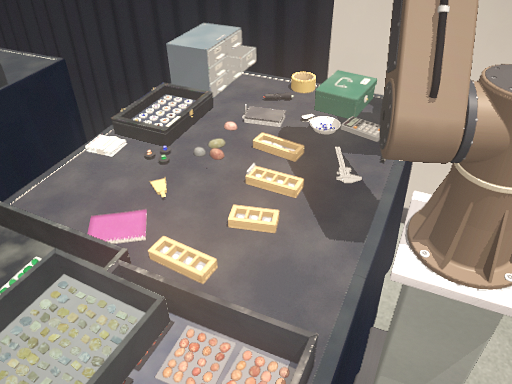

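View pics/side0.png

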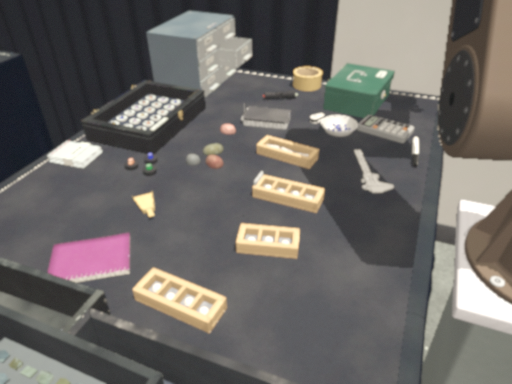

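The scene view shows the long-well tray at (278,147), the bottom tray at (274,181) with its holder at the left end (250,171), the short tray at (254,218) and the cup tray at (183,258). The side view agrees: (288,151), (288,192), (268,240) and (180,298).

```bash
cat >> h.py <<'E'
def trays(c,amin=300,z=0.014):
    hsv=cv2.cvtColor(c["image"],cv2.COLOR_BGR2HSV)
    m=cv2.inRange(hsv,(10,60,90),(30,255,255));out=[]
    m=cv2.morphologyEx(m,cv2.MORPH_CLOSE,np.ones((3,3)))
    for k in cv2.findContours(m,cv2.RETR_EXTERNAL,cv2.CHAIN_APPROX_NONE)[0]:
        if cv2.contourArea(k)>amin:
            k=cv2.convexHull(k)
            w=np.array([hit(c,p[0].astype(float),z)[:2] for p in k])
            out.append((k,w,cv2.minAreaRect((w*1000).astype(np.float32))))
    return out
E
python3 - <<'E'
from h import *
import pickle
cs=pickle.load(open("c0.pkl","rb"))
for n in cs:
    print(n)
    for k,w,r in trays(cs[n]): print(cv2.boundingRect(k),np.round(np.r_[r[0],r[1],r[2]],1))
# down-pose yaw etc
c=cs["wrist"];s=manip.read_state()
Rt=R.from_euler('xyz',s['ee_rot']).as_matrix();print("cam in tool",Rt.T@(c["origin"]-s["eef_pos"]));print(Rt.T@att(c));print(Rt)
E
```

```text
scene
(163, 329, 32, 53) [453.  524.8  37.7 104.9   3.6]
(147, 235, 71, 49) [583.2 322.9  76.9 170.8  84.7]
(228, 204, 52, 30) [494.3 135.4 125.2  88.7  13.5]
(245, 165, 60, 33) [506.8 -28.1  93.1 166.6  88.7]
(253, 132, 52, 30) [ 566.4 -198.5   99.1  172.6   82.1]
(291, 71, 25, 23) [ 655.5 -680.8   96.5  211.5   18.2]
(408, 66, 104, 223) [  14.5 -513.6 1327.2  234.7   89.1]
(381, 0, 97, 163) [ 2.5180e+02 -1.3121e+03  4.4380e+02  2.0977e+03  1.6000e+00]
side
(132, 267, 95, 67) [583.7 323.7  75.6 168.   84.5]
(235, 222, 66, 37) [494.8 136.4 124.1  89.3  13.4]
(466, 192, 46, 110) [ 99.8 -38.6 332.3  75.   86.5]
(132, 191, 23, 27) [773.3 127.1  47.   89.8  47.8]
(252, 174, 74, 39) [507.3 -27.6  98.7 163.4  88.8]
(256, 135, 64, 34) [ 566.  -197.3  106.5  175.9   81. ]
(292, 65, 32, 27) [ 651.5 -688.2  109.9  235.5   17.8]
(464, 0, 48, 156) [   80.6 -1197.2  1710.9   159.8    87.1]
wrist
cam in tool [ 0.00168562 -0.07571458 -0.14258148]
[[ 9.99999449e-01  6.26754440e-04  8.42269766e-04]
 [ 8.46455965e-04 -9.55912398e-01 -2.93650762e-01]
 [ 6.21089193e-04  2.93651313e-01 -9.55912402e-01]]
[[ 3.18144082e-01 -9.48042348e-01 -2.24305944e-04]
 [-9.48041973e-01 -3.18144156e-01  8.44061857e-04]
 [-8.71568010e-04 -5.58818348e-05 -9.99999619e-01]]
```

Emit:
play_rows --motion '[[[-1,-1,0,0,0,0.207,-1],[-1,-1,0,0,0,0.207,-1],[-1,-1,0,0,0,0.207,-1],[-1,-1,0,0,0,0.207,-1],[-1,-1,0,0,0,0.207,-1],[-1,-1,0,0,0,0.207,-1],[-1,-1,0,0,0,0.207,-1],[-1,-1,0,0,0,0.207,-1]]]'

```text
clock: 0.95
eef_pos: [0.301, -0.4275, 0.2313]
ee_rot: [-3.142, -0.0, -1.573]
force: [0.6, 0.0, 0.4]
width: 0.0852
```

Emit:
play_rows --motion '[[[-1,-1,0,0,0,0,-1],[-1,-1,0,0,0,0,-1],[-1,-1,0,0,0,0,-1],[-1,-1,0,0,0,0,-1],[-1,-1,0,0,0,0,-1],[-1,-1,0,0,0,0,-1],[-1,-1,0,0,0,0,-1]]]'

```text
clock: 1.65
eef_pos: [0.451, -0.2775, 0.231]
ee_rot: [3.141, -0.0, -1.572]
force: [-0.3, 0.6, -0.7]
width: 0.0855
```

Emit:
play_rows --motion '[[[-1,-0.5,0,0,0,0,-1],[-1,-0.5,0,0,0,0,-1],[-1,-0.5,0,0,0,0,-1],[-1,-0.5,0,0,0,0,-1],[-1,-0.5,0,0,0,0,-1],[-1,-0.5,0,0,0,0,-1]]]'

```text
clock: 2.25
eef_pos: [0.5262, -0.128, 0.2312]
ee_rot: [3.141, -0.0, -1.573]
force: [0.4, -0.7, -0.8]
width: 0.0854
```

```bash
python3 - <<'E'
from h import *
import pickle
c=manip.camera("wrist");pickle.dump(c,open("w1.pkl","wb"));cv2.imwrite("pics/w1.png",c["image"])
for k,w,r in trays(c,800,0.028): print(cv2.boundingRect(k),np.round(np.r_[r[0],r[1],r[2]],1))
E
```

```text
(20, 146, 82, 93) [495.7 127.5 118.5  74.6  13.3]
(149, 126, 54, 113) [506.8 -28.7  61.3 151.9  88.7]
(275, 73, 68, 128) [ 564.4 -194.3   59.4  150.9   82. ]
```

View pics/w1.png

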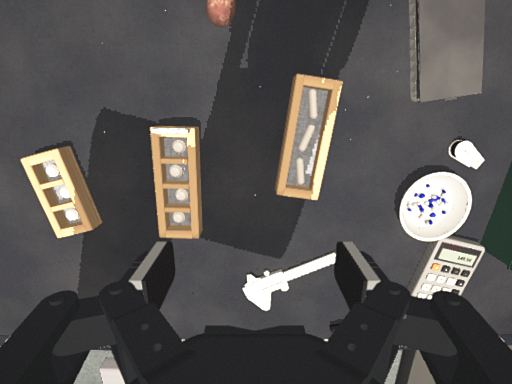

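The wrist view shows, left to right, the short tray (60,190), the bottom tray (175,182) with its holder at the top (+x) end, and the long-well tray (308,137). All three measure the expected 150 x 56 mm or so. The trays hold small items. Next I pass over the bottom tray for a square look, then go to the cup tray.

Emit:
play_rows --motion '[[[-0.68,0,0,0,0,0,-1],[-0.68,0,0,0,0,0,-1],[-0.68,0,0,0,0,0,-1],[-0.68,0,0,0,0,0,-1],[-0.68,0,0,0,0,0,-1],[-0.68,0,0,0,0,0,-1]]]'

```text
clock: 2.9
eef_pos: [0.5268, -0.0263, 0.2313]
ee_rot: [-3.142, -0.0, -1.574]
force: [-1.1, -0.1, 0.7]
width: 0.0853
```

```bash
python3 - <<'E'
from h import *
import pickle
c=manip.camera("wrist");pickle.dump(c,open("w2.pkl","wb"));print(c["origin"])
for k,w,r in trays(c,800,0.028): print(cv2.boundingRect(k),np.round(np.r_[r[0],r[1],r[2]],1))
E
```

```text
[ 0.60305732 -0.02789675  0.37397849]
(95, 146, 75, 93) [495.  131.1 118.6  67.6  13.4]
(232, 126, 46, 113) [507.2 -26.4  56.1 151.8  88.5]
(347, 75, 80, 126) [ 564.5 -190.6   66.5  151.4   81.9]
(0, 71, 25, 118) [575.9 280.8  33.6 151.7  75.2]
```

Emit:
play_rows --motion '[[[-1,-0.1,0,0,0,0,-1],[-1,-0.1,0,0,0,0,-1],[-1,-0.1,0,0,0,0,-1],[-1,-0.1,0,0,0,0,-1],[-1,-0.1,0,0,0,0,-1]]]'

```text
clock: 3.45
eef_pos: [0.5421, 0.1256, 0.2311]
ee_rot: [3.141, -0.0, -1.571]
force: [-0.8, 0.2, 0.2]
width: 0.0851
```

Emit:
play_rows --motion '[[[-1,-0.1,0,0,0,0,-1],[-1,-0.1,0,0,0,0,-1],[-1,-0.1,0,0,0,0,-1],[-1,-0.1,0,0,0,0,-1],[-1,-0.1,0,0,0,0,-1]]]'

```text
clock: 3.95
eef_pos: [0.5575, 0.2745, 0.2309]
ee_rot: [3.141, -0.001, -1.572]
force: [0.0, -1.2, -1.0]
width: 0.0853
```

Emit:
play_rows --motion '[[[-0.33,-0.15,0,0,0,0,-1],[-0.33,-0.15,0,0,0,0,-1],[-0.33,-0.15,0,0,0,0,-1],[-0.33,-0.15,0,0,0,0,-1]]]'

```text
clock: 4.35
eef_pos: [0.5798, 0.3226, 0.2311]
ee_rot: [3.141, -0.001, -1.574]
force: [-0.4, 0.6, -0.4]
width: 0.0853
```

```bash
python3 - <<'E'
from h import *
import pickle
c=manip.camera("wrist");pickle.dump(c,open("w3.pkl","wb"));print(c["origin"])
cv2.imwrite("pics/w3.png",np.hstack([pickle.load(open("w2.pkl","rb"))["image"][60:300,150:400],c["image"][60:300,150:400]]))
for k,w,r in trays(c,800,0.028): print(cv2.boundingRect(k),np.round(np.r_[r[0],r[1],r[2]],1))
E
```

```text
[0.65610602 0.32109396 0.37372058]
(357, 183, 54, 87) [497.2 141.5 128.3  64.2  13.5]
(458, 165, 54, 105) [508.3 -15.2  81.1 156.1  88.5]
```

View pics/w3.png

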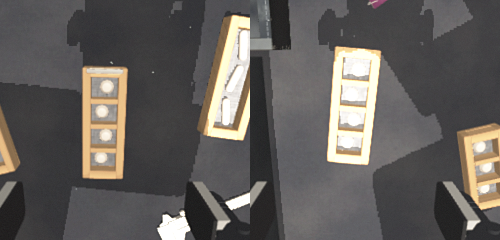

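Left half: the bottom tray squarely below, with its holder at the top. Right half: the cup tray around (353,105), washed out by the light, so its mask needs loosening.

```bash
python3 - <<'E'
from h import *
import pickle
c=pickle.load(open("w3.pkl","rb"))
g=cv2.cvtColor(c["image"],cv2.COLOR_BGR2GRAY)
for t in (110,130,150,170):
    m=np.uint8(g>t)*255; m[:, :210]=0; m[240:]=0; m[:,300:]=0;m[:95]=0
    for k in cv2.findContours(m,cv2.RETR_EXTERNAL,cv2.CHAIN_APPROX_NONE)[0]:
        if cv2.contourArea(k)>1500:
            w=np.array([hit(c,p[0].astype(float),.028)[:2] for p in cv2.convexHull(k)])
            r=cv2.minAreaRect((w*1000).astype(np.float32));print(t,cv2.boundingRect(k),np.round(np.r_[r[0],r[1],r[2]],1))
E
```

```text
110 (227, 106, 73, 134) [570.1 307.8  96.9 175.4  88.1]
130 (227, 106, 54, 119) [581.7 324.   57.6 151.3  84.8]
150 (227, 106, 54, 119) [581.8 324.   56.8 150.6  84.4]
170 (227, 107, 54, 118) [581.8 323.9  56.5 150.2  84.4]
```

Emit:
play_rows --motion '[[[-0.009,-0.013,1,0,0,0.061,-1],[-0.009,-0.013,1,0,0,0.061,-1],[-0.009,-0.013,1,0,0,0.061,-1],[-0.009,-0.013,1,0,0,0.061,-1],[-0.009,-0.013,1,0,0,0.061,-1]]]' --grip_force 40

```text
clock: 4.9
eef_pos: [0.5817, 0.3252, 0.082]
ee_rot: [3.14, -0.001, -1.669]
force: [-0.5, 0.6, 0.1]
width: 0.0853
```

Emit:
play_rows --motion '[[[0,0,0.2,0,0,0,-1],[0,0,0.4,0,0,0,-1],[0,0,0.5,0,0,0,-1],[0,0,0.54,0,0,0,-1],[0,0,0.54,0,0,0,-1],[0,0,0.54,0,0,0,1],[0,0,0.54,0,0,0,1],[0,0,0.54,0,0,0,1],[0,0,0.54,0,0,0,1],[0,0,0.54,0,0,0,1],[0,0,0.54,0,0,0,1],[0,0,0.54,0,0,0,1]]]'

```text
clock: 6.1
eef_pos: [0.5825, 0.3266, 0.0018]
ee_rot: [-3.14, 0.001, -1.668]
force: [-1.8, -1.4, 10.3]
width: 0.0553
```

Emit:
play_rows --motion '[[[0,0,-0.15,0,0,0,1],[0,0,-0.4,0,0,0,1],[0.1,0,-0.65,0,0,0,1],[0.3,0.05,-0.8,0,0,0,1],[0.55,0.1,-0.8,0,0,-0.02,1],[0.8,0.2,-0.8,0,0,-0.047,1],[1,0.27,-0.8,0,0,-0.047,1],[1,0.27,-0.8,0,0,-0.047,1]]]'

```text
clock: 6.9
eef_pos: [0.5247, 0.1778, 0.1209]
ee_rot: [3.14, -0.001, -1.596]
force: [-0.6, -0.2, -2.0]
width: 0.0551
```

Emit:
play_rows --motion '[[[0.25,0,0,0,0,0,1],[0.5,0.1,0,0,0,0,1],[0.75,0.2,0,0,0,0,1],[1,0.25,0,0,0,0,1],[1,0.25,0,0,0,0,1],[1,0.25,0,0,0,0,1]]]'

```text
clock: 7.5
eef_pos: [0.4865, 0.0313, 0.1209]
ee_rot: [-3.14, 0.0, -1.596]
force: [0.2, 0.6, -2.4]
width: 0.0554
```

Emit:
play_rows --motion '[[[0.2,0.07,0,0,0,0,1],[0.375,0.138,0,0,0,0,1],[0.375,0.138,0.2,0,0,0,1],[0.375,0.138,0.4,0,0,0,1],[0.375,0.138,0.506,0,0,0,1],[0.375,0.138,0.506,0,0,0,1],[0.375,0.138,0.506,0,0,0,1]]]'

```text
clock: 8.2
eef_pos: [0.4645, -0.0233, 0.0447]
ee_rot: [3.142, 0.0, -1.593]
force: [-0.2, 0.3, -2.3]
width: 0.055
```

```bash
python3 - <<'E'
from h import *
import pickle
cs={n:manip.camera(n) for n in("scene","side","wrist")}
pickle.dump(cs,open("c4.pkl","wb"))
s=cs["side"]["image"][140:240,220:350];w=cs["wrist"]["image"][60:310,150:400]
a=cv2.resize(s,(520,400),interpolation=cv2.INTER_CUBIC);b=cv2.resize(w,(280,280))
im=np.zeros((400,800,3),np.uint8);im[:,:520]=a;im[:280,520:]=b;cv2.imwrite("pics/c4.png",im);print(manip.read_state()["eef_pos"])
E
```

```text
[ 0.46487571 -0.02371739  0.04540076]
```

View pics/c4.png

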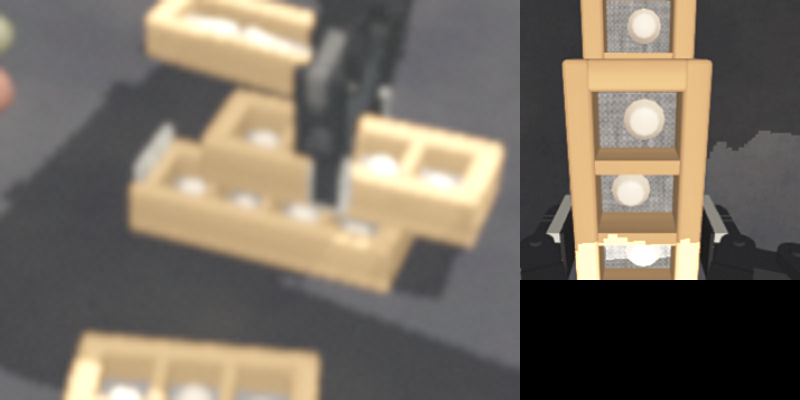

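The side part of the picture shows the held tray hovering over the bottom tray, with the end cup beside the holder left open. The wrist part shows the two nearly aligned laterally (mid-columns about 256 and 254). I'll measure the edges.

```bash
python3 - <<'E'
from h import *
import pickle
c=pickle.load(open("c4.pkl","rb"))["wrist"]
hsv=cv2.cvtColor(c["image"],cv2.COLOR_BGR2HSV)
m=cv2.inRange(hsv,(8,50,70),(32,255,255))
def show(rows,z):
    for r in rows:
        x=np.where(m[r,190:330])[0]+190
        if len(x): a,b=hit(c,(x[0]-.5,r),z),hit(c,(x[-1]+.5,r),z);print(r,x[0],x[-1],np.round(1e3*np.array([a[0],a[1],b[1],(a[1]+b[1])/2,a[1]-b[1]]),1))
print("bottom");show(range(10,112,8),.028)
print("held");show(range(114,250,8),.0716)
col=m[:,200:215].any(1);print([ (i,int(m[i,193:320].sum()/255)) for i in range(98,124)])
E
```

```text
bottom
34 202 308 [579.5   0.  -55.9 -27.9  55.9]
42 203 308 [ 5.757e+02 -2.000e-01 -5.590e+01 -2.810e+01  5.570e+01]
50 203 308 [571.8   0.  -56.  -28.   56.1]
58 203 307 [ 5.679e+02  3.000e-01 -5.560e+01 -2.760e+01  5.590e+01]
66 204 307 [ 5.639e+02  1.000e-01 -5.570e+01 -2.780e+01  5.580e+01]
74 204 307 [ 5.599e+02  3.000e-01 -5.580e+01 -2.770e+01  5.620e+01]
82 204 306 [555.8   0.6 -55.4 -27.4  56. ]
90 205 306 [ 5.516e+02  4.000e-01 -5.550e+01 -2.760e+01  5.590e+01]
98 205 306 [547.5   0.7 -55.6 -27.5  56.3]
106 205 305 [543.2   1.  -55.1 -27.1  56.1]
held
114 190 320 [ 5.396e+02 -2.000e-01 -5.360e+01 -2.690e+01  5.340e+01]
122 190 321 [ 5.365e+02  1.000e-01 -5.410e+01 -2.700e+01  5.420e+01]
130 190 321 [ 5.332e+02  4.000e-01 -5.430e+01 -2.700e+01  5.470e+01]
138 190 320 [530.    0.7 -54.  -26.7  54.7]
146 190 320 [526.6   0.9 -54.2 -26.6  55.1]
154 190 319 [523.3   1.2 -53.9 -26.3  55.1]
162 190 319 [519.8   1.6 -54.  -26.2  55.6]
170 190 318 [516.4   1.9 -53.7 -25.9  55.6]
178 191 317 [512.8   1.8 -53.5 -25.9  55.2]
186 191 317 [509.2   2.1 -53.6 -25.8  55.7]
194 192 317 [505.5   2.  -53.8 -25.9  55.7]
202 192 316 [501.8   2.3 -53.5 -25.6  55.8]
210 193 315 [498.    2.2 -53.2 -25.5  55.4]
218 194 315 [494.1   2.1 -53.4 -25.6  55.5]
226 194 314 [490.2   2.4 -53.1 -25.3  55.5]
234 195 313 [486.1   2.3 -52.8 -25.2  55.1]
242 196 313 [482.    2.2 -53.  -25.4  55.2]
[(98, 47), (99, 46), (100, 46), (101, 46), (102, 46), (103, 46), (104, 46), (105, 46), (106, 46), (107, 101), (108, 101), (109, 101), (110, 101), (111, 100), (112, 122), (113, 127), (114, 127), (115, 127), (116, 127), (117, 127), (118, 127), (119, 127), (120, 127), (121, 127), (122, 127), (123, 127)]
```

Held tray is 0.7 mm to +y, and its end edge is at x = 0.540 against a target of 0.5396. I'll trim that, lower and release.

Emit:
play_rows --motion '[[[0.005,0,0.04,0,0,0,1],[0.005,0,0.075,0,0,0,1],[0.005,0,0.095,0,0,0,1],[0.005,0,0.102,0,0,0,1],[0.005,0,0.104,0,0,0,1],[0.005,0,0.104,0,0,0,1]]]'

```text
clock: 8.95
eef_pos: [0.4638, -0.0248, 0.0298]
ee_rot: [-3.141, -0.0, -1.594]
force: [-6.6, 0.7, 36.9]
width: 0.0551
```

Emit:
play_rows --motion '[[[0,0,-0.006,0,0,0,1],[0,0,-0.006,0,0,0,1],[0,0,-0.006,0,0,0,-1],[0,0,-0.006,0,0,0,-1],[0,0,-0.006,0,0,0,-1],[0,0,-0.006,0,0,0,-1],[0,0,-0.006,0,0,0,-1],[0,0,-0.006,0,0,0,-1],[0,0,-0.1,0,0,0,-1],[0,0,-0.3,0,0,0,-1],[0,0,-0.6,0,0,0,-1],[0,0,-0.9,0,0,0,-1],[0,0,-1,0,0,0,-1],[0,0,-1,0,0,0,-1]]]'

```text
clock: 10.35
eef_pos: [0.4654, -0.0249, 0.1812]
ee_rot: [-3.137, -0.0, -1.594]
force: [-0.7, -0.7, -0.6]
width: 0.0851
```

```bash
cat >> h.py <<'E'
def edges(c,m,c0,c1,rows,z):
    for r in rows:
        x=np.where(m[r,c0:c1])[0]+c0
        if len(x): a,b=hit(c,(x[0]-.5,r),z),hit(c,(x[-1]+.5,r),z);print(r,x[0],x[-1],np.round(1e3*np.array([a[0],(a[1]+b[1])/2,a[1]-b[1]]),1))
E
python3 - <<'E'
from h import *
import pickle
cs={n:manip.camera(n) for n in("scene","wrist")}
pickle.dump(cs,open("c5.pkl","wb"))
c=cs["wrist"];print(manip.read_state()["eef_pos"],c["origin"])
s=cs["scene"]["image"][120:220,210:340]
im=np.zeros((400,800,3),np.uint8);im[:,:520]=cv2.resize(s,(520,400),interpolation=cv2.INTER_CUBIC);im[:280,520:]=cv2.resize(c["image"][20:300,120:400],(280,280));cv2.imwrite("pics/c5.png",im)
m=cv2.inRange(cv2.cvtColor(c["image"],cv2.COLOR_BGR2HSV),(8,50,70),(32,255,255))
print("b");edges(c,m,190,320,range(40,130,6),.028);print("m");edges(c,m,190,320,range(130,260,8),.056)
for k,w,r in trays(c,800,0.028): print(cv2.boundingRect(k),np.round(np.r_[r[0],r[1],r[2]],1))
E
```

```text
[ 0.46373193 -0.02473568  0.17854693] [ 0.54032175 -0.02791945  0.32245396]
b
70 226 282 [578.6 -28.6  56.4]
76 226 282 [573.  -28.4  56.6]
82 226 281 [567.4 -27.8  55.9]
88 226 281 [561.7 -27.7  56.2]
94 226 281 [556.  -27.5  56.5]
100 226 281 [550.2 -27.4  56.9]
106 226 281 [544.3 -27.2  57.2]
112 225 284 [538.4 -28.1  61.6]
118 224 284 [532.5 -27.4  63. ]
124 224 284 [526.4 -27.3  63.3]
m
130 225 284 [522.2 -27.7  56.7]
138 225 284 [514.7 -27.5  57.2]
146 225 283 [507.1 -26.9  56.6]
154 225 283 [499.4 -26.7  57.1]
162 226 283 [491.6 -27.   56.6]
170 226 283 [483.6 -26.8  57.1]
178 226 282 [475.5 -26.1  56.6]
186 226 282 [467.3 -25.9  57.1]
194 227 282 [458.9 -26.2  56.6]
202 227 282 [450.4 -26.   57.1]
210 227 281 [441.7 -25.3  56.5]
218 227 281 [432.9 -25.   57.1]
226 228 281 [423.8 -25.3  56.6]
234 228 280 [414.6 -24.6  56. ]
242 228 280 [405.3 -24.4  56.6]
250 228 280 [395.7 -24.1  57.2]
(60, 98, 95, 116) [495.  130.5 118.   68.1  13.4]
(224, 67, 61, 189) [476.9 -26.2  62.5 207.6  88.6]
(367, 0, 99, 159) [ 564.9 -190.2   67.1  151.4   81.8]
```

View pics/c5.png

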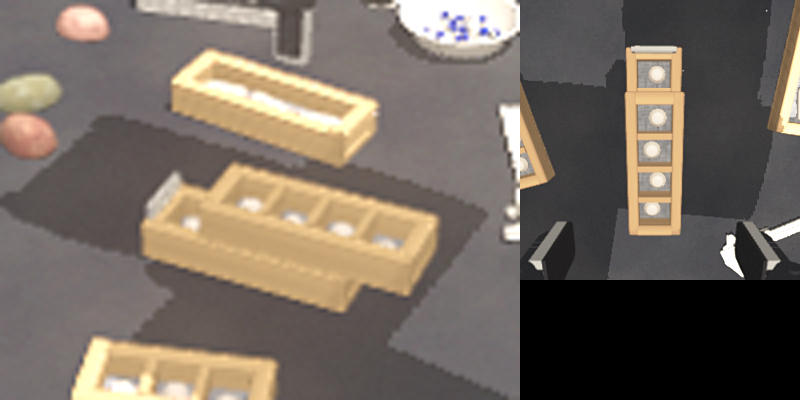

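The middle tray sits square. The scene view shows the end cup beside the holder uncovered at (190,222), and the wrist view agrees: edge on the first rib, lateral offset about 1 mm. Now the long-well tray.

Emit:
play_rows --motion '[[[0.3,-0.2,-0.3,0,0,0.074,-1],[0.6,-0.4,-0.3,0,0,0.074,-1],[0.9,-0.68,-0.3,0,0,0.074,-1],[1,-0.68,-0.3,0,0,0.074,-1],[1,-0.68,-0.3,0,0,0.074,-1],[1,-0.68,-0.3,0,0,0.074,-1]]]'

```text
clock: 11.05
eef_pos: [0.5615, -0.1775, 0.2214]
ee_rot: [3.138, 0.001, -1.712]
force: [-0.2, -0.0, -1.3]
width: 0.0855
```

```bash
python3 - <<'E'
from h import *
c=manip.camera("wrist");s=manip.read_state();print(s["eef_pos"],s["ee_rot"],c["origin"])
for k,w,r in trays(c,800,0.028): print(cv2.boundingRect(k),np.round(np.r_[r[0],r[1],r[2]],1))
E
```

```text
[ 0.56117587 -0.17664848  0.22178357] [ 3.13810663e+00  9.69736248e-04 -1.71106611e+00] [ 0.63746913 -0.18970054  0.36384162]
(0, 201, 88, 89) [496.4 125.2 119.1  81.6  14.1]
(112, 167, 73, 148) [475.5 -22.1  81.6 221.3  88.5]
(245, 105, 48, 119) [ 564.4 -195.9   56.7  149.2   81.3]
(183, 0, 42, 32) [ 740.3 -148.8   44.1   30.2   81.2]
```

Emit:
play_rows --motion '[[[0.119,-0.037,0.2,0,0,0,-1],[0.119,-0.037,0.5,0,0,0.003,-1],[0.119,-0.037,0.8,0,0,0.003,-1],[0.119,-0.037,0.9,0,0,0.003,-1],[0.119,-0.037,0.9,0,0,0.003,-1]]]'

```text
clock: 11.6
eef_pos: [0.5636, -0.194, 0.0869]
ee_rot: [3.137, 0.001, -1.714]
force: [0.0, -0.2, 0.4]
width: 0.0858
```

Emit:
play_rows --motion '[[[0,0,0.2,0,0,0,-1],[0,0,0.4,0,0,0,-1],[0,0,0.52,0,0,0,-1],[0,0,0.565,0,0,0,-1],[0,0,0.565,0,0,0,-1],[0,0,0.565,0,0,0,1],[0,0,0.565,0,0,0,1],[0,0,0.565,0,0,0,1],[0,0,0.565,0,0,0,1],[0,0,0.565,0,0,0,1],[0,0,0.565,0,0,0,1],[0,0,0.565,0,0,0,1]]]'

```text
clock: 12.8
eef_pos: [0.5663, -0.1959, 0.0057]
ee_rot: [-3.139, -0.0, -1.715]
force: [-1.4, 1.4, 12.0]
width: 0.0551
```

Emit:
play_rows --motion '[[[0,0,-0.15,0,0,0,1],[0,0,-0.4,0,0,0,1],[0,0,-0.65,0,0,0,1],[-0.2,0.1,-0.75,0,0,-0.02,1],[-0.45,0.25,-0.75,0,0,-0.05,1],[-0.7,0.4,-0.75,0,0,-0.077,1],[-0.9,0.5,-0.75,0,0,-0.077,1],[-1,0.545,-0.75,0,0,-0.077,1],[-1,0.545,-0.75,0,0,-0.077,1],[-1,0.545,-0.75,0,0,-0.077,1]]]'

```text
clock: 13.8
eef_pos: [0.5069, -0.0356, 0.117]
ee_rot: [-3.14, -0.0, -1.593]
force: [-0.5, 0.6, -1.9]
width: 0.0552
```

Emit:
play_rows --motion '[[[-0.069,0.003,0,0,0,0,1],[-0.069,0.003,0.15,0,0,0,1],[-0.069,0.003,0.3,0,0,0,1],[-0.069,0.003,0.3,0,0,0,1],[-0.069,0.003,0.3,0,0,0,1]]]'

```text
clock: 14.3
eef_pos: [0.5059, -0.0253, 0.0716]
ee_rot: [3.141, 0.0, -1.595]
force: [0.1, -0.4, -2.6]
width: 0.0552
```

```bash
python3 - <<'E'
from h import *
import pickle
cs={n:manip.camera(n) for n in("scene","side","wrist")}
pickle.dump(cs,open("c6.pkl","wb"))
c=cs["wrist"];s=manip.read_state();print(s["eef_pos"],c["origin"])
f=lambda n:cv2.resize(cs[n]["image"][130:230,220:350],(390,300),interpolation=cv2.INTER_CUBIC)
im=np.zeros((580,780,3),np.uint8);im[:300,:390]=f("scene");im[:300,390:]=f("side");im[300:,:280]=c["image"][0:280,120:400];cv2.imwrite("pics/c6.png",im)
m=cv2.inRange(cv2.cvtColor(c["image"],cv2.COLOR_BGR2HSV),(8,50,70),(32,255,255))
edges(c,m,170,340,range(0,250,10),s["eef_pos"][2]-.0018+.028)
E
```

```text
[ 0.50661189 -0.02524058  0.07247997] [ 0.58259799 -0.02844444  0.21512951]
120 190 319 [578.9 -28.4  53.3]
130 190 319 [574.9 -28.3  53.8]
140 190 318 [570.8 -28.   53.9]
150 191 317 [566.6 -27.9  53.6]
160 192 317 [562.4 -28.   53.7]
170 192 316 [558.  -27.7  53.9]
180 193 315 [553.6 -27.6  53.6]
190 194 315 [549.  -27.7  53.7]
200 194 314 [544.4 -27.4  53.9]
210 195 313 [539.7 -27.2  53.6]
220 196 313 [534.8 -27.3  53.7]
230 196 312 [529.8 -27.   53.9]
240 197 311 [524.7 -26.9  53.7]
```

View pics/c6.png

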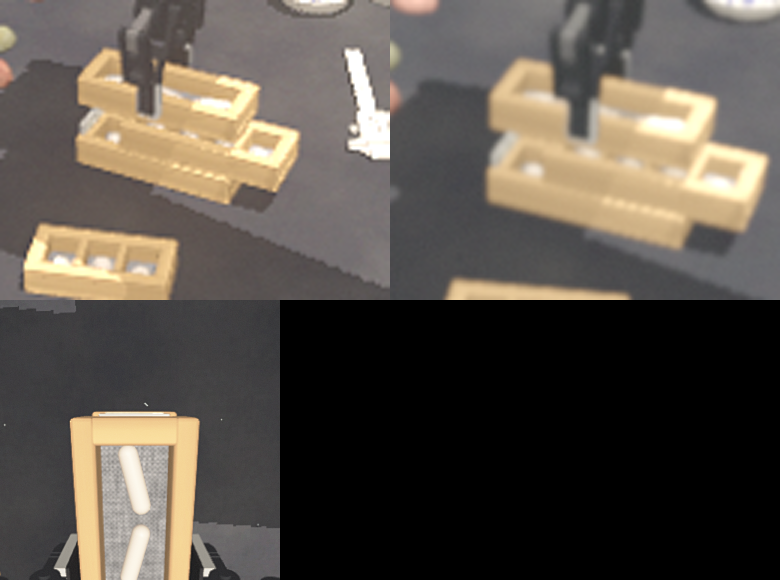

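The hover looks right in all views: the tray is level and in line with the bottom tray laterally, and its end is about 1.5 mm short of the bottom tray's end. Its apparent width says it hangs about 4–5 mm lower in the grip, so contact should come after about 10 mm. I'll lower gently.

Emit:
play_rows --motion '[[[0,-0.01,0.02,0,0,0,1],[0,-0.01,0.04,0,0,0,1],[0,-0.01,0.052,0,0,0,1],[0,-0.01,0.06,0,0,0,1],[0,-0.01,0.06,0,0,0,1]]]'

```text
clock: 14.95
eef_pos: [0.5072, -0.025, 0.0623]
ee_rot: [3.141, 0.0, -1.594]
force: [0.5, 0.4, -2.2]
width: 0.0551
```

Emit:
play_rows --motion '[[[0,0,0.007,0,0,0,1],[0,0,0.013,0,0,0,1],[0,0,0.013,0,0,0,1]]]'

```text
clock: 15.25
eef_pos: [0.5074, -0.025, 0.0617]
ee_rot: [-3.141, -0.0, -1.594]
force: [-7.4, 0.5, 26.0]
width: 0.0554
```

Contact. Release and withdraw.

Emit:
play_rows --motion '[[[0,0,-0.006,0,0,0,1],[0,0,-0.006,0,0,0,1],[0,0,-0.006,0,0,0,-1],[0,0,-0.006,0,0,0,-1],[0,0,-0.006,0,0,0,-1],[0,0,-0.006,0,0,0,-1],[0,0,-0.006,0,0,0,-1],[0,0,-0.006,0,0,0,-1],[0,0,-0.1,0,0,0,-1],[0,0,-0.3,0,0,0,-1],[0,0,-0.6,0,0,0,-1],[0,0,-0.9,0,0,0,-1],[0,0,-1,0,0,0,-1],[0,0,-1,0,0,0,-1],[0,0,-1,0,0,0,-1]]]'

```text
clock: 16.75
eef_pos: [0.5071, -0.025, 0.2104]
ee_rot: [-3.141, -0.0, -1.594]
force: [0.3, 0.1, -0.1]
width: 0.0856
```

```bash
python3 - <<'E'
from h import *
cs={n:manip.camera(n) for n in("scene","side","wrist")}
c=cs["wrist"];s=manip.read_state();print(s["eef_pos"],s["width"],c["origin"])
f=lambda n:cv2.resize(cs[n]["image"][130:230,220:350],(390,300),interpolation=cv2.INTER_CUBIC)
im=np.zeros((580,780,3),np.uint8);im[:300,:390]=f("scene");im[:300,390:]=f("side");im[300:,:280]=c["image"][0:280,120:400];cv2.imwrite("pics/c7.png",im)
m=cv2.inRange(cv2.cvtColor(c["image"],cv2.COLOR_BGR2HSV),(8,50,70),(32,255,255))
edges(c,m,190,320,range(60,300,10),.084)
for k,w,r in trays(c,800,0.028): print(cv2.boundingRect(k),np.round(np.r_[r[0],r[1],r[2]],1))
E
```

```text
[ 0.50658316 -0.02494931  0.2093523 ] 0.08522850281710426 [ 0.58305616 -0.02812723  0.35196636]
110 231 278 [581.8 -28.2  44.8]
120 225 284 [572.9 -28.   56.5]
130 225 284 [563.7 -27.8  57. ]
140 225 283 [554.2 -27.1  56.7]
150 225 283 [544.6 -26.8  57.2]
160 226 283 [534.8 -27.1  56.8]
170 226 282 [524.8 -26.3  56.5]
180 226 282 [514.6 -26.1  57.1]
190 227 282 [504.1 -26.3  56.7]
200 227 282 [493.5 -26.1  57.3]
210 227 281 [482.5 -25.3  57. ]
220 228 281 [471.3 -25.6  56.6]
230 228 281 [459.9 -25.3  57.3]
240 228 280 [448.2 -24.5  56.9]
250 229 280 [436.1 -24.7  56.5]
260 232 278 [423.7 -25.   51.7]
270 232 277 [411.  -24.1  51.3]
(84, 134, 83, 101) [495.1 130.9 118.3  68.2  13.3]
(225, 110, 60, 163) [476.  -25.4  68.6 209.8  88.7]
```

View pics/c7.png

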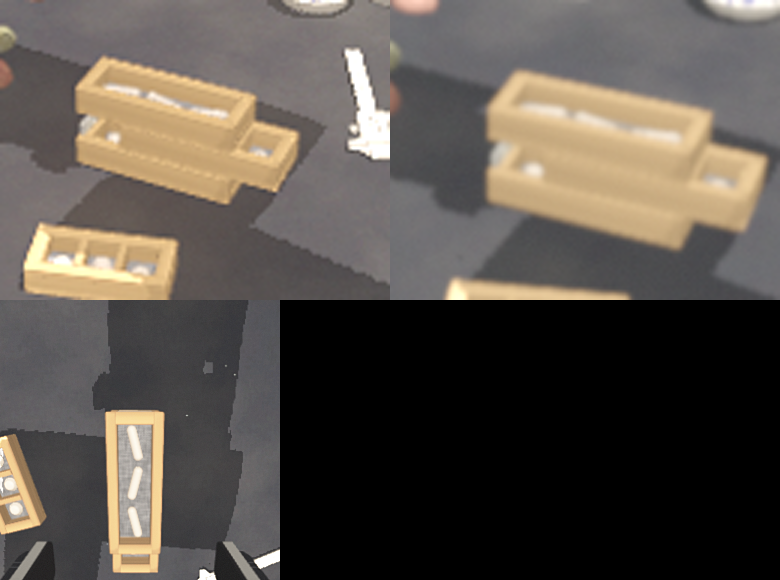

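The stack stands as asked: top tray x from about 0.431 to 0.582, its line at y about -26.2 mm against -26.5 mm for the bottom tray. The short tray hasn't moved (495,131 mm).

```bash
python3 -c "
from plant import manip
print(manip.job_done())"
```

```text
the job is handed in; nothing more can be done
None
```

The zigzag stack is built and handed in at about 17 s of the 61 s allowed, with the gripper open and clear of everything. The hand-in reports no verdict.

**What I did:** I laid the four-cup tray on the bottom tray, stepped about 43 mm away from the label holder (aim 42 mm), so its end rests on the first rib and only the cup beside the holder is uncovered. I then laid the long-well tray on top, directly above the bottom tray.

**Last checks:**
- **Top tray:** its ends are within about 1 mm of the bottom tray's, and its centreline within about 0.5 mm.
- **Middle tray:** it sits about 1 mm off the bottom tray's line sideways.
- **Bottom tray:** its line and holder end read the same after the middle tray went on. I did not measure it separately after the top tray, but it shows no shift in the last picture.
- **Short tray:** it is where it started, at about (0.495, 0.131).

**Disagreements:**
- The long-well tray sat about 4 mm lower in the grip than the cup tray had, so I lowered it to contact by force.
- The wrist camera and the arm's own reading differed by about 1 mm in y. I corrected for that.
- The wrist force peaked at about 37 N in the end-of-move readings, when the middle tray touched down.

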